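Load a board carrier under the spring clip of a test fixture

TASK

On the test fixture, press the long spring-loaded lever beside the channel down with one fingertip to raise the clip, and keep it down while the other fingertip pushes the flat board carrier along the channel, under the clip, until it is fully home against the end stop. Then let the lever go so that the clip comes down on the carrier. Only press and push, never pick the carrier up, and leave everything else on the bench where it is.

Things in the scene. Friction and masses are not known exactly. Their poses are not given: they have to be found in the camera images.
- fixture: Test fixture fixed to the table: aluminium base plate 210 x 160 x 12 mm (its x -105..105, y -102..58 mm) with a channel along its x axis at y = 0. Origin: on the table top under the channel's middle. +x: pushing direction, away from the robot (turned up to 20 deg); +y left; z up. Channel floor z = 20 mm, from x = -102 mm; guide rails 47 mm apart, 5 mm thick, tops at z = 24 mm.
- stop (a point): Foot of the end stop's face at the far end of the channel: fixture x = 88, y = 0, z = 20 mm. The stop is a black block with its top at z = 34 mm.
- clip (a joint): Angle (rad) of the spring clip, a steel rocker on a shaft along fixture x at y = -33, z = 21 mm, right of the channel: 0 shut, 0.36 fully open (hard limit). Pressing the lever on its right down raises the nose on its left; a spring shuts it again. At 0.22 or less the carrier is blocked or rubs, at 0.36 it passes with 4 mm to spare; resting on the carrier it reads about 0.2.
- lever_mid (a point): Middle of the lever's top face. Lever: steel plate 140 x 40 x 3 mm, fixture x -100..40, y -35..-75 mm. Shut, it slopes up to the right by 0.36 rad, outer edge 37 mm above the table, this point y -53, z 30; fully down it is level, top z = 22.5 mm, below the carrier's top, so a second fingertip fits in the channel. Takes 3 to 5 N here; a fingertip may slide along it, with drag.
- nose (a point): Middle of the underside of the clip's rubber nose, which hangs over the channel from a 14 mm wide arm: fixture x 48..62, y -2..12 mm. Moves with the clip: shut it is 1.5 mm above the channel floor and blocks the carrier. The arm's top is never more than 60 mm above the table.
- carrier: Board carrier: flat black plastic plate 60 (x) x 44 (y) x 8 mm, about 0.12 kg, a small green board let into its top and a row of contacts at its leading (+x) end; lies loose in the channel, before the clip. Origin: centre of its underside; x along the channel. It slides with under 2 N. Home against the stop, its origin is at fixture x = 58 mm.
- spare: Another, spare carrier of the same make, 60 x 44 x 8 mm, lying on the table left of the fixture, not in the channel; leave it alone. Origin: centre of its underside.
- screwdriver: Screwdriver, standing or lying loose on the table near the fixture; leave it alone. Origin: centre of its underside.
- spool: Empty grey spool, 48 mm across, 38 mm high, standing or lying loose on the table near the fixture; leave it alone. Origin: centre of its underside.
- adapter: Black plug adapter 34 x 26 x 18 mm with two brass pins on top, 32 mm high in all, standing or lying loose on the table near the fixture; leave it alone. Origin: centre of its underside.
- cleaner: Small bottle, 34 mm across, 60 mm high, standing or lying loose on the table near the fixture; leave it alone. Origin: centre of its underside.
- multimeter: Hand-held meter 150 x 76 x 38 mm, lying on the left of the table; leave it alone. Origin: centre of its underside.
- mug: Mug, 76 mm across, 90 mm high, on the left of the table; leave it alone. Origin: centre of its underside.
Things that resemble listed ones, but are neither listed nor needed, are in the scene too. Leave any blue or purple look-alike of the carrier alone.

How it is judged (in metres and radians):
On the way, in this order (a step that is already met when the one before it is completed fails the run):
1. the lever is held down by the fingers, the carrier not yet under the clip (value of joint clip above 0.22 rad and contact force between the fingers and clip above 0.5 N and x of carrier in the frame of fixture below 0.022 m), for 0.1 s.
2. with the lever held down, the fingers are pushing the carrier and its front is under the clip (value of joint clip above 0.22 rad and contact force between the fingers and clip above 0.5 N and x of carrier in the frame of fixture above 0.025 m and contact force between the fingers and carrier above 0.1 N).
3. the carrier is home against the stop with the lever still held down (value of joint clip above 0.22 rad and contact force between the fingers and clip above 0.5 N and x of carrier in the frame of fixture above 0.0555 m), for 0.1 s.
At the end, for the whole second after the job is handed in: The carrier lies flat in the channel within 2.5 mm of the end stop, at rest, and the released clip rests on it with its spring (over 0.5 N) (x of carrier in the frame of fixture between 0.0555 and 0.0605 m and y of carrier in the frame of fixture between -0.005 and 0.005 m and z of carrier in the frame of fixture between 0.0175 and 0.0225 m and angle between the x axis of carrier and the x axis of fixture, either way round below 0.08 rad and angle between carrier's own z axis and vertical below 0.08 rad and value of joint clip between 0.12 and 0.26 rad and contact force between clip and carrier above 0.5 N and linear speed of carrier below 0.01 m/s); the robot touches nothing.
It fails at once if the carrier is lifted more than 12 mm off the channel floor or tipped over 20 degrees (height (world z) of carrier above 0.032 m or angle between carrier's own z axis and vertical above 0.35 rad).
It fails at once if another loose thing on the bench is moved more than 20 mm (screwdriver 30 mm) (distance of any of spare, spool, adapter, cleaner, multimeter, mug from where it was at the start of the episode above 0.02 m or distance of screwdriver from where it was at the start of the episode above 0.03 m).
It also fails if it takes over 48 s, if anything falls off the work surface, if the arm or the gripper's body presses on something with over 40 N, if the wrist force passes 120 N, or if a joint passes its speed limit or range.

ROBOT

A 6-joint arm with a two-finger parallel gripper is mounted at the origin on the work surface. World frame = base frame: x ahead of the robot, y to its left, z up, the work surface at z = 0. Lengths are in m, angles in degrees, forces in N, time in s.
With the tool pointing down it reaches from about 0.4 to 0.825 m from the base axis. Payload 7 kg.
Tool frame: the origin (TCP) lies between the finger pads; the fingertips stand 19 mm ahead of it and the grasp point (between the pads) is the TCP (r.tip_extent is the distance from the TCP to the fingertips, in m); z points along the fingers, y is the direction in which the jaws open and shut (so a half turn about z gives the same grasp; the last joint's range is limited). The gripper opens to 88 mm and grips with 3 to 60 N. Pads are 19 mm wide; open, the fingers measure 130 mm over their backs; the gripper's body (78 mm by 193 mm) begins 47 mm behind the grasp point.
Start: joints at [80.163, 20.546, 0.682, 0, -70.136, -16.507], TCP at [0.3, 0.605, 0.246] pointing down, gripper open.
Joint ranges: [-176.03, 176.03], [-82.01, 121.73], [-58.28, 71.71], [-173.87, 95.51], [-174.79, -0.11], [-173.66, 173.66]. Speed limits (degrees/s): [136.94, 136.94, 172.46, 180, 180, 180].

INTERFACE

Orientations are given as [roll, pitch, yaw] about the fixed x, y, z axes, in that order (R = Rz(yaw) Ry(pitch) Rx(roll)).
In Python, from plant import r, capture, workorder, spotter gives the robot as it stands.
- The arm moves only by the tool step_arm, never from a script. Its argument "motion" is a list of rows, each a list of 5 numbers: the finger opening in m, from 0 to 0.0876, then the shift along the tool's x, y, z in m, then the turn about the tool's z in rad. In form: [[grip, dx, dy, dz, roll], ...]. A call has 1 to 5 rows; each row is the pose to reach, as a shift and turn from the pose commanded when the call began, along the tool's axes at that moment; what a row does not reach only later rows make up. A row lasts 1/8 s, in which the tool goes at most 62.5 mm and 10.7 degrees, less where a joint would pass 70% of its speed; a pose out of reach is approached as far as the arm can. A call with a gripper value outside its range is refused whole. The fingers move at their own pace and stop on an object; "newtons" is the grip in N (left out, the last holds). Time passes only in rows, so rows that repeat a pose let the fingers close. It gives the time, the measured TCP pose, the force and the opening at its end, in the units of the state.
- r.get_state(): the state, without advancing time (a new reading comes with each control period).
- capture(name): name is "scene" or "side" or "wrist"; returns a dict with "image" (384x512x3 uint8, red, green, blue), "z_map" (384x512 float32, m along the optical axis (not along the pixel's ray), 0 where there is no reading), "fx", "fy", "cx", "cy" (pixels), "pose" (4x4, takes a point from camera to world coordinates). Camera axes: x right, y down, z forward; pixel columns grow to the right and rows downward; lengths in m; the calibration is good to about 2 mm. A picture is of the moment at which its call begins.
- workorder.close_job(): hands the job in, once; it reports no verdict.
Trained networks look in the newest picture that a camera, given by its name, has taken for a name from the list of things; names that differ only in an ending like _2 or _b are one class to them, and where a whole thing is asked for, a point or a joint stands for the part that bears it (a point fixed in the world has none). Each returns a list of dicts, best first, with "p" (0 to 1); they miss things now and then, are a little off and sometimes report something else, mostly with a low value. They report only what shows in the picture. A call takes as long as a camera call. They do not tell look-alikes from the thing itself.
- spotter.regions_of(camera, label): "mask" (384x512 bool, what is visible of it).
- spotter.tip_of(camera, label): "location" ([x, y, z] in m, in world coordinates, good to about 4 mm: a listed point, or the origin of a listed thing).
The state is a dict: "time_s": time; "joints": joint angles; "qd": joint speeds; "joint_torque": joint torques, N m; "tcp_pos": TCP position; "eef_rot": TCP orientation; "contact_force": force on the tool from outside, world axes, zero at the start; "moment": the same for the moment, N m; "gripper_width": finger opening in m.
Only numpy, scipy, OpenCV 4.12 (cv2) and the standard library are available. Lean on these libraries where they do the work, as an engineer would, in place of code of your own. Each camera call takes 0.05 s, during which the arm holds its last target.

## Working session

There is one attempt and no reset: what is moved stays moved. The work goes in short steps, Python scripts to look and compute and a tool call to move; the robot and the scene stay as the last step left them, time stands still between calls to the robot, and variables do not carry over. Pictures are saved under pics/ and viewed, and the job is handed in when it is done.

Besides the shell and the picture viewer there is one more tool, called by a JSON object that holds its "op" and its "data". step_arm: Moves the arm, as the interface text tells. Its arguments: {"type":"object","properties":{"motion":{"type":"array","items":{"type":"array","items":{"type":"number"}}},"newtons":{"type":"number"}},"required":["motion"]}

```bash
ls; mkdir -p pics
python3 - <<'E'
from plant import r, capture, workorder, spotter
import cv2
print(r.get_state())
for c in ["scene","side","wrist"]:
    d=capture(c); cv2.imwrite(f"pics/{c}0.png",d["image"][:,:,::-1]); print(c,d["fx"],d["pose"].round(3).tolist())
E
```

```text
pics
{'time_s': 0.0, 'joints': array([ 8.01603032e+01,  2.05933699e+01,  6.33563802e-01, -1.96250499e-02,
       -7.01364587e+01, -1.65066027e+01]), 'qd': array([ 0.0550667 , -0.00524766,  0.03412627,  0.0001608 ,  0.03418058,
        0.08547795]), 'joint_torque': array([-1.52482065e-03, -5.82712448e+01,  2.93063629e+01,  6.99763566e+00,
        6.81553240e-03, -1.59062547e-04]), 'tcp_pos': array([0.29938566, 0.60445882, 0.24460079]), 'eef_rot': array([ 1.79902460e+02, -9.66561401e-03, -2.63529750e+01]), 'contact_force': array([0.3710149 , 0.30834928, 0.07634998]), 'moment': array([-0.02915578, -0.02253169, -0.05186137]), 'gripper_width': 0.08768648177096516}
scene 398.0093395535485 [[0.324, 0.518, -0.791, 1.346], [0.946, -0.158, 0.284, -0.164], [0.022, -0.841, -0.541, 0.579], [0.0, 0.0, 0.0, 1.0]]
side 385.9141740516799 [[0.981, -0.119, 0.156, 0.45], [-0.196, -0.559, 0.805, -0.609], [-0.008, -0.82, -0.572, 0.555], [0.0, 0.0, 0.0, 1.0]]
wrist 265.53817824693675 [[-0.443, -0.868, -0.225, 0.359], [-0.896, 0.429, 0.111, 0.576], [0.001, 0.251, -0.968, 0.384], [0.0, 0.0, 0.0, 1.0]]
```

View pics/scene0.png

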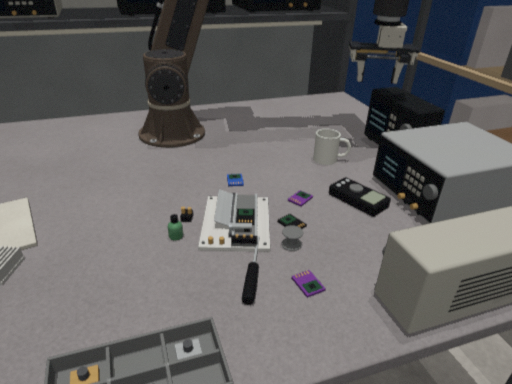

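View pics/side0.png

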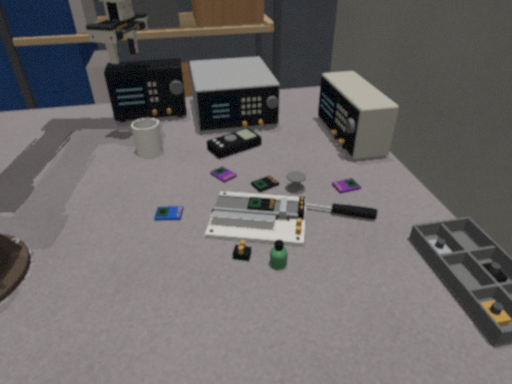

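View pics/wrist0.png

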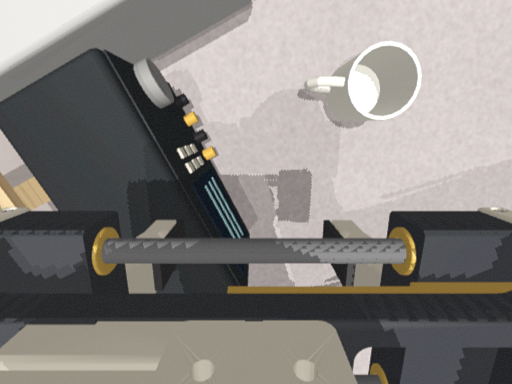

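The scene view shows the white fixture at about (237,222), with the lever at (225,208) and the carrier in the channel at (245,215). Possible mix-ups for the carrier are the black spare at (291,221), the blue one at (235,180), and the purple ones at (300,198) and (308,283). The true carrier is the black one between the rails.

```bash
cat > h.py <<'E'
import numpy as np, cv2
def cloud(d):
    z=d["z_map"]; v,u=np.indices(z.shape)
    p=np.stack([(u-d["cx"])/d["fx"]*z,(v-d["cy"])/d["fy"]*z,z],-1)
    w=p@d["pose"][:3,:3].T+d["pose"][:3,3]; w[z<=0]=np.nan
    return w
def proj(d,P):
    P=np.atleast_2d(P); c=(P-d["pose"][:3,3])@d["pose"][:3,:3]
    return np.stack([c[:,0]/c[:,2]*d["fx"]+d["cx"],c[:,1]/c[:,2]*d["fy"]+d["cy"]],-1)
E
python3 - <<'E'
from plant import r, capture, workorder, spotter
from h import *
for c in ["scene","side"]:
    d=capture(c); w=cloud(d); im=d["image"]
    for n in ["fixture","stop","lever_mid","nose","carrier","spare","screwdriver","spool","adapter","cleaner"]:
        print(c,n,[(round(x["p"],2),np.round(x["location"],3).tolist()) for x in spotter.tip_of(c,n)[:5]])
    m=spotter.regions_of(c,"fixture")
    for x in m[:2]:
        M=x["mask"]; print(x["p"],M.sum())
    # base plate top z ~12mm whitish
    M=m[0]["mask"]&(abs(w[...,2]-0.012)<0.005)
    p=w[M][:,:2].astype(np.float32); print(len(p),cv2.minAreaRect(p), np.median(w[M][:,2]))
    cut=im[150:270,170:340] if c=="scene" else im[170:290,180:350]
    cv2.imwrite(f"pics/{c}1.png",cv2.resize(cut[:,:,::-1],None,fx=4.5,fy=4.5,interpolation=cv2.INTER_CUBIC))
E
```

```text
scene fixture [(0.8, [0.593, 0.086, -0.003])]
scene stop [(0.55, [0.677, 0.054, 0.022])]
scene lever_mid [(0.8, [0.548, 0.046, 0.029])]
scene nose [(0.68, [0.652, 0.07, 0.023])]
scene carrier [(0.79, [0.592, 0.083, 0.02]), (0.72, [0.829, 0.144, -0.001]), (0.59, [0.535, 0.259, 0.001]), (0.51, [0.39, 0.114, -0.002])]
scene spare [(0.73, [0.631, 0.196, -0.0])]
scene screwdriver [(0.71, [0.756, 0.049, 0.0])]
scene spool [(0.84, [0.704, 0.16, -0.0])]
scene adapter [(0.59, [0.53, -0.048, 0.002])]
scene cleaner [(0.84, [0.595, -0.089, -0.005])]
0.86 3468
0.24 416
1663 ((0.5941810011863708, 0.059640198945999146), (0.16024653613567352, 0.2202305644750595), 70.30033111572266) 0.01218296637047478
side fixture [(0.8, [0.595, 0.084, 0.002])]
side stop [(0.73, [0.677, 0.05, 0.019]), (0.57, [0.706, 0.159, 0.001])]
side lever_mid [(0.69, [0.549, 0.043, 0.029]), (0.31, [0.594, 0.086, 0.002])]
side nose [(0.95, [0.647, 0.067, 0.021])]
side carrier [(0.81, [0.598, 0.084, 0.02]), (0.77, [0.831, 0.144, -0.0]), (0.63, [0.536, 0.26, -0.0]), (0.6, [0.703, 0.16, -0.002]), (0.56, [0.392, 0.114, -0.001])]
side spare [(0.8, [0.632, 0.19, 0.002]), (0.21, [0.6, -0.089, -0.002])]
side screwdriver [(0.69, [0.754, 0.048, 0.002]), (0.33, [0.703, 0.163, -0.001]), (0.22, [0.679, 0.05, 0.018])]
side spool [(0.9, [0.707, 0.166, -0.001])]
side adapter [(0.86, [0.531, -0.048, 0.001])]
side cleaner [(0.73, [0.598, -0.087, 0.001])]
0.86 4167
0.16 1011
2173 ((0.5881286859512329, 0.05925919860601425), (0.1656903475522995, 0.20952355861663818), 70.61773681640625) 0.011876323954000512
```

View pics/scene1.png

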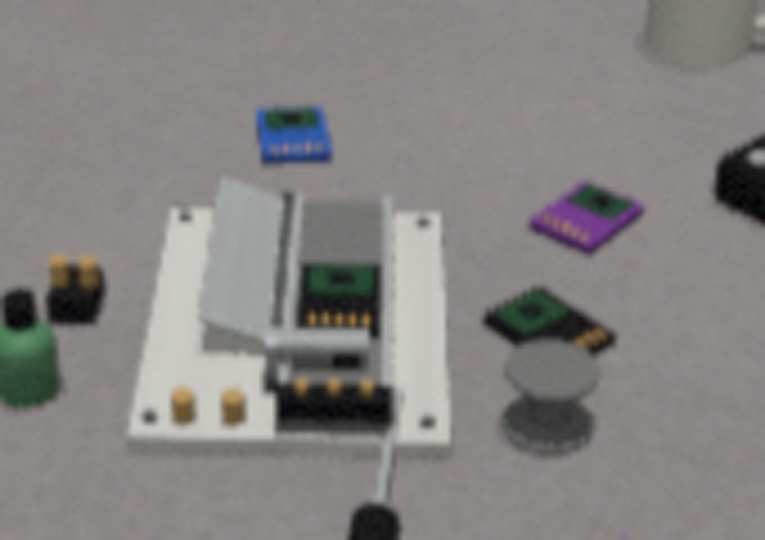

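View pics/side1.png

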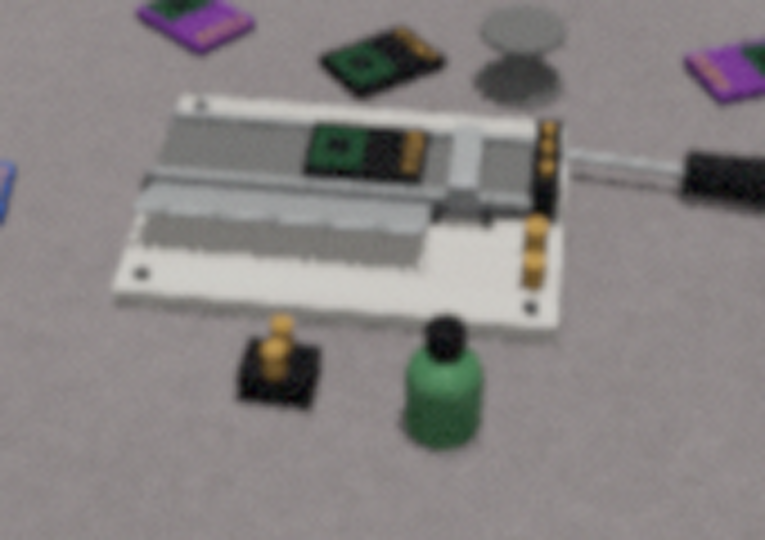

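The crops confirm it. The black carrier with the green board is in the channel at scene (245,215) and side (262,203), with a free channel behind it; the clip and stop are ahead. I'll fit the fixture pose next and check the travel path for tall obstacles.

Run:
```python
from plant import r, capture, workorder, spotter
from h import *
from scipy.optimize import minimize
D={c:capture(c) for c in ["scene","side"]}
W={}
masks={}
for c,d in D.items():
    W[c]=cloud(d); m=spotter.regions_of(c,"fixture")[0]["mask"]; masks[c]=m
    s=spotter
quad=np.array([[-105,-102,12],[105,-102,12],[105,58,12],[-105,58,12]])/1000
quad0=quad.copy(); quad0[:,2]=0
def T(p,P): 
    c,s=np.cos(p[2]),np.sin(p[2]); return np.stack([p[0]+c*P[:,0]-s*P[:,1],p[1]+s*P[:,0]+c*P[:,1],P[:,2]],-1)
def cost(p,cs):
    t=0
    for c in cs:
        d=D[c]; S=8
        q=proj(d,T(p,np.vstack([quad,quad0])))
        im=np.zeros((384,512),np.uint8)
        h=cv2.convexHull(q.astype(np.float32)); 
        im=np.zeros((384*4,512*4),np.uint8); cv2.fillConvexPoly(im,np.round(h*4+1.5).astype(np.int32),255)
        im=cv2.resize(im,(512,384),interpolation=cv2.INTER_AREA)/255
        t+=np.abs(im-masks[c]).sum()
    return t
for cs in (["scene"],["side"],["scene","side"]):
    b=min((minimize(cost,[0.595+dx,.082,-.34],args=(cs,),method="Nelder-Mead",options=dict(initial_simplex=np.array([[.6+dx,.08,-.34],[.59,.08,-.34],[.6,.09,-.34],[.6,.08,-.30]]))) for dx in (0,.004)),key=lambda o:o.fun)
    print(cs,b.x,np.degrees(b.x[2]),b.fun)
p=b.x
for c,d in D.items():
    im=d["image"][:,:,::-1].copy(); im=cv2.resize(im,None,fx=3,fy=3,interpolation=cv2.INTER_CUBIC)
    def dr(P,col):
        q=proj(d,T(p,np.array(P)/1000.))*3+1; cv2.polylines(im,[np.round(q).astype(np.int32)],True,col,1)
    dr(quad*1000,(0,0,255))
    for y in (23.5,-23.5): dr([[-102,y,24],[88,y,24]],(0,255,255))
    dr([[88,-23.5,20],[88,23.5,20]],(255,0,255))
    dr([[-100,-35,22.5],[40,-35,22.5],[40,-72.5,37],[-100,-72.5,37]],(255,255,0))
    o=proj(d,[[p[0],p[1],0.02]])[0]*3
    cv2.imwrite(f"pics/{c}2.png",im[int(o[1])-200:int(o[1])+200,int(o[0])-250:int(o[0])+250])
    # carrier mask
    r0=spotter.regions_of(c,"carrier")
    w=W[c]
    for x in r0:
        mm=x["mask"]&(w[...,2]>0.023)&(w[...,2]<.033)
        if mm.sum()<30: continue
        q=w[mm]-[p[0],p[1],0]; cc,s=np.cos(p[2]),np.sin(p[2])
        f=np.stack([q[:,0]*cc+q[:,1]*s,-q[:,0]*s+q[:,1]*cc],-1)*1000
        print(c,x["p"],mm.sum(),np.percentile(f,[3,50,97],axis=0).round(1).tolist(),np.median(w[mm][:,2]))
    # obstacles
    S=(w[...,0]>.2)&(w[...,0]<.75)&(w[...,1]>-.15)&(w[...,1]<.75)&(w[...,2]>.08)
    q=w[S]
    H=np.zeros((6,9))
    for a in q: 
        i=int((a[0]-.2)/.1);j=int((a[1]+.15)/.1)
        if i<6 and j<9:H[i,j]=max(H[i,j],a[2])
    print(H.round(2))
```

```text
['scene'] [ 0.59336399  0.0831611  -0.33391411] -19.131869402526597 475.14117647058816
['side'] [ 0.59546708  0.08198915 -0.33104645] -18.96756433210149 508.1333333333333
['scene', 'side'] [ 0.59472884  0.08268021 -0.3262446 ] -18.692438747312508 1011.3372549019607
scene 0.73 269 [[-22.5, -18.6], [8.2, 1.1], [34.3, 22.4]] 0.028240100043985472
[[0.   0.   0.   0.   0.   0.   0.34 0.45 0.39]
 [0.   0.   0.   0.   0.   0.09 0.34 0.46 0.39]
 [0.   0.   0.   0.   0.   0.   0.15 0.18 0.18]
 [0.   0.   0.   0.   0.   0.   0.15 0.15 0.15]
 [0.   0.   0.   0.   0.   0.   0.15 0.15 0.15]
 [0.   0.   0.   0.   0.   0.   0.15 0.15 0.15]]
side 0.92 352 [[-22.7, -23.9], [5.6, -4.8], [33.2, 19.0]] 0.02793037309914348
[[0.   0.   0.   0.   0.   0.   0.34 0.38 0.3 ]
 [0.   0.   0.   0.   0.   0.09 0.33 0.38 0.34]
 [0.   0.   0.   0.   0.   0.   0.15 0.18 0.18]
 [0.   0.   0.   0.   0.   0.   0.15 0.15 0.15]
 [0.   0.   0.   0.   0.   0.   0.15 0.15 0.15]
 [0.   0.   0.   0.   0.   0.   0.15 0.15 0.15]]
```

View pics/scene2.png

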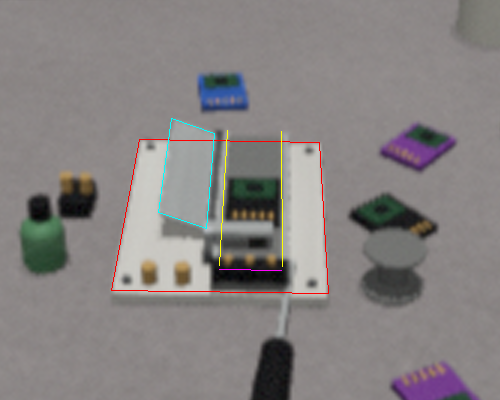

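View pics/side2.png

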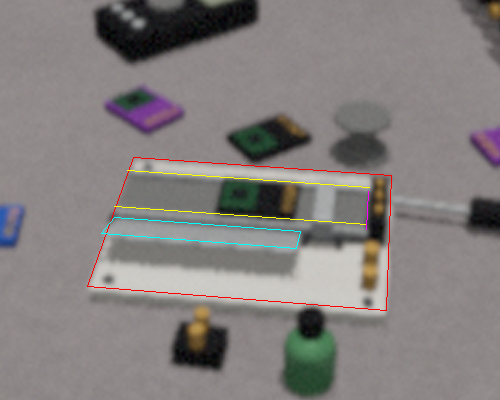

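The projected model matches both pictures: the plate, the rails, the lever and the stop all line up. Fixture origin is about (0.595, 0.083) with yaw −19°, and the carrier centre is at fixture x ≈ +5 mm. The path is free at the current height, so I'm moving over now.

{"op": "step_arm", "data": {"motion": [[0.042, 0.046, 0.0385, 0, 0], [0.042, 0.092, 0.077, 0, 0], [0.042, 0.138, 0.1155, 0, 0], [0.042, 0.184, 0.154, 0, 0], [0.042, 0.23, 0.1925, 0, 0]], "newtons": 30}}

```text
time_s: 2.28
tcp_pos: [0.4207, 0.3285, 0.2459]
eef_rot: [-180.0, -0.0, -26.3]
contact_force: [0.8, 0.7, 0.7]
gripper_width: 0.0445
```

{"op": "step_arm", "data": {"motion": [[0.042, 0.046, 0.0385, 0, 0], [0.042, 0.092, 0.077, 0, 0], [0.042, 0.138, 0.1155, 0, -0.04], [0.042, 0.184, 0.154, 0, -0.08], [0.042, 0.215, 0.18, 0, -0.128]]}}

```text
time_s: 2.9
tcp_pos: [0.5337, 0.0712, 0.2458]
eef_rot: [-180.0, -0.0, -19.0]
contact_force: [0.3, 1.5, -2.0]
gripper_width: 0.042
```

{"op": "step_arm", "data": {"motion": [[0.042, 0, 0, 0.03, 0], [0.042, 0, 0, 0.06, 0], [0.042, 0, 0, 0.09, 0], [0.042, 0, 0, 0.11, 0], [0.042, 0, 0, 0.11, 0]]}}

```text
time_s: 3.52
tcp_pos: [0.5321, 0.0731, 0.1343]
eef_rot: [179.9, 0.1, -19.0]
contact_force: [-0.2, -0.1, 0.7]
gripper_width: 0.0421
```

Run:
```python
from plant import r, capture, workorder, spotter
from h import *
s=r.get_state(); print({k:np.round(s[k],4).tolist() for k in ["time_s","tcp_pos","eef_rot","contact_force","gripper_width"]})
for c in ["wrist","side","scene"]:
    d=capture(c); im=d["image"][:,:,::-1]
    if c!="wrist":
        o=proj(d,[[.55,.07,.05]])[0]; x,y=int(o[0]),int(o[1]); im=cv2.resize(im[max(y-90,0):y+80,x-90:x+130],None,fx=3.4,fy=3.4,interpolation=cv2.INTER_CUBIC)
    cv2.imwrite(f"pics/{c}3.png",im)
```

```text
{'time_s': 3.525, 'tcp_pos': [0.5321, 0.0731, 0.1343], 'eef_rot': [179.8765, 0.1237, -19.0201], 'contact_force': [-0.2059, -0.1341, 0.6791], 'gripper_width': 0.0421}
```

View pics/wrist3.png

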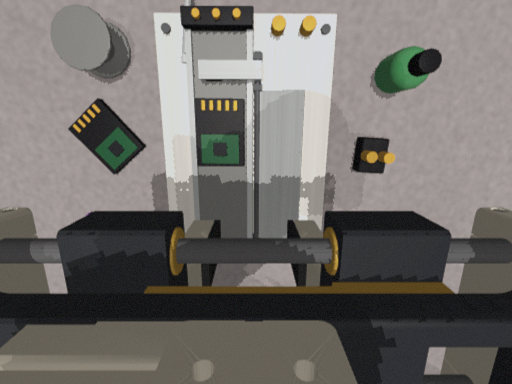

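View pics/scene3.png

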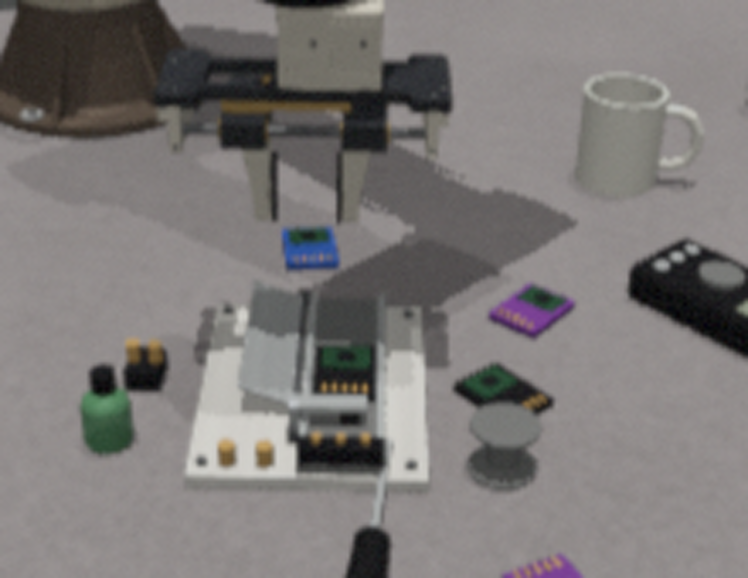

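View pics/side3.png

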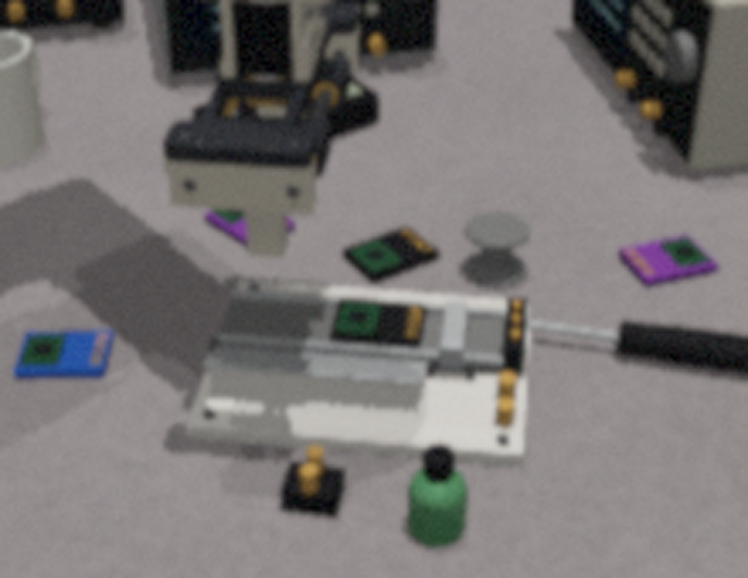

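Wrist view: channel upright at columns 192–250, carrier at (220,133), lever at (290,150), stop at (217,15). The fingers are parallel to the channel. I'll check the model overlay in the wrist picture.

Run:
```python
from plant import r, capture, workorder, spotter
from h import *
d=capture("wrist"); w=cloud(d)
p=[.5947,.0826,np.radians(-19)]
c,s=np.cos(p[2]),np.sin(p[2])
def T(P): P=np.array(P,float)/1000; return np.stack([p[0]+c*P[:,0]-s*P[:,1],p[1]+s*P[:,0]+c*P[:,1],P[:,2]],-1)
im=cv2.resize(d["image"][:,:,::-1],None,fx=1.5,fy=1.5,interpolation=cv2.INTER_CUBIC)
def dr(P,col): cv2.polylines(im,[np.round(proj(d,T(P))*1.5).astype(np.int32)],True,col,1)
dr([[-105,-102,12],[105,-102,12],[105,58,12],[-105,58,12]],(0,0,255))
for y in (23.5,-23.5): dr([[-102,y,24],[88,y,24]],(0,255,255))
dr([[88,-23.5,34],[88,23.5,34]],(255,0,255))
dr([[-25,-22,28],[35,-22,28],[35,22,28],[-25,22,28]],(0,255,0))
cv2.imwrite("pics/wrist4.png",im[:400])
R=lambda u,v:(lambda q:(round((q[0]*c+q[1]*s)*1000,1),round((-q[0]*s+q[1]*c)*1000,1),round(q[2]*1000,1)))(w[v,u]-[p[0],p[1],0])
for u,v in [(220,105),(220,160),(200,140),(240,140),(220,135),(180,140),(225,200),(285,150)]: print(u,v,R(u,v))
m=spotter.regions_of("wrist","carrier")
for x in m:
    M=x["mask"]&(w[...,2]>.023)&(w[...,2]<.033)
    if M.sum()<100: continue
    q=w[M]-[p[0],p[1],0]; f=np.stack([q[:,0]*c+q[:,1]*s,-q[:,0]*s+q[:,1]*c],-1)*1000
    print(x["p"],M.sum(),f.min(0),f.max(0),cv2.minAreaRect(f.astype(np.float32)))
```

```text
220 105 (np.float64(29.2), np.float64(2.6), np.float64(28.9))
220 160 (np.float64(-19.4), np.float64(4.0), np.float64(29.6))
200 140 (np.float64(-1.2), np.float64(21.9), np.float64(28.8))
240 140 (np.float64(-1.2), np.float64(-14.8), np.float64(29.9))
220 135 (np.float64(3.2), np.float64(3.5), np.float64(28.4))
180 140 (np.float64(-2.1), np.float64(44.7), np.float64(12.5))
225 200 (np.float64(-60.4), np.float64(1.4), np.float64(21.1))
285 150 (np.float64(-10.0), np.float64(-55.8), np.float64(31.7))
0.63 3210 [-26.40880964 -19.54724374] [32.72516949 25.60893311] ((3.1987648010253906, 3.084585189819336), (45.02135467529297, 59.237632751464844), 89.73294067382812)
```

View pics/wrist4.png

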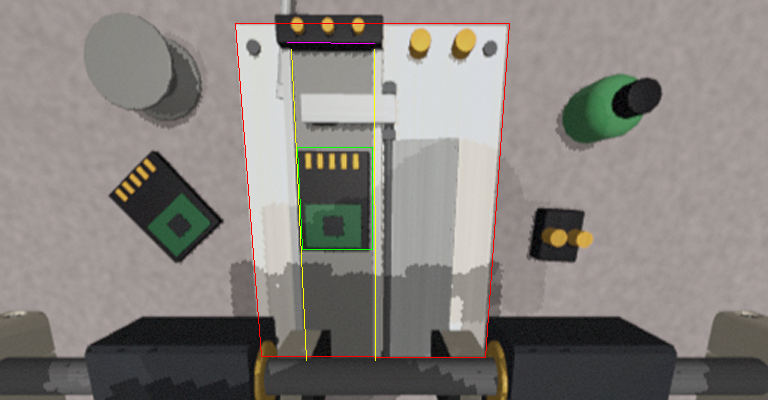

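The overlay matches: carrier centre at x ≈ 3 mm, rear edge at ≈ −27, board end correct, and the fingers about 20 mm behind it. I'm descending towards the lever.

{"op": "step_arm", "data": {"motion": [[0.042, 0, -0.002, 0.03, 0], [0.042, 0, -0.002, 0.055, 0], [0.042, 0, -0.002, 0.07, 0], [0.042, 0, -0.002, 0.07, 0]]}}

```text
time_s: 4.28
tcp_pos: [0.5334, 0.0753, 0.0651]
eef_rot: [179.9, 0.0, -19.0]
contact_force: [-0.0, -0.3, 0.8]
gripper_width: 0.042
```

{"op": "step_arm", "data": {"motion": [[0.042, 0, 0, 0.004, 0], [0.042, 0, 0, 0.008, 0], [0.042, 0, 0, 0.012, 0], [0.042, 0, 0, 0.012, 0]]}}

```text
time_s: 4.78
tcp_pos: [0.5335, 0.0754, 0.0534]
eef_rot: [180.0, 0.0, -19.0]
contact_force: [-0.0, -0.2, -0.5]
gripper_width: 0.0423
```

{"op": "step_arm", "data": {"motion": [[0.042, 0, 0, 0.003, 0], [0.042, 0, 0, 0.006, 0], [0.042, 0, 0, 0.008, 0], [0.042, 0, 0, 0.008, 0]]}}

```text
time_s: 5.28
tcp_pos: [0.5337, 0.0752, 0.0456]
eef_rot: [180.0, -0.0, -19.0]
contact_force: [0.6, -2.6, 3.7]
gripper_width: 0.0421
```

```bash
cat > look.py <<'E'
import sys
from plant import r, capture, workorder, spotter
from h import *
n=sys.argv[1]
s=r.get_state(); print({k:np.round(s[k],4).tolist() for k in ["time_s","tcp_pos","eef_rot","contact_force","gripper_width"]})
ims=[]
for c in ["side","scene"]:
    d=capture(c); im=d["image"][:,:,::-1]
    o=proj(d,[[.595,.07,.03]])[0]; x,y=int(o[0]),int(o[1]); ims.append(cv2.resize(im[y-60:y+60,x-70:x+70],None,fx=2.8,fy=4,interpolation=cv2.INTER_CUBIC) if 0 else cv2.resize(im[y-65:y+65,x-70:x+60],(395,395),interpolation=cv2.INTER_CUBIC))
cv2.imwrite(f"pics/{n}.png",np.hstack(ims))
E
python3 look.py l1
```

```text
{'time_s': 5.275, 'tcp_pos': [0.5337, 0.0752, 0.0456], 'eef_rot': [179.9782, -0.0004, -19.0069], 'contact_force': [0.5928, -2.5771, 3.7011], 'gripper_width': 0.0421}
```

View pics/l1.png

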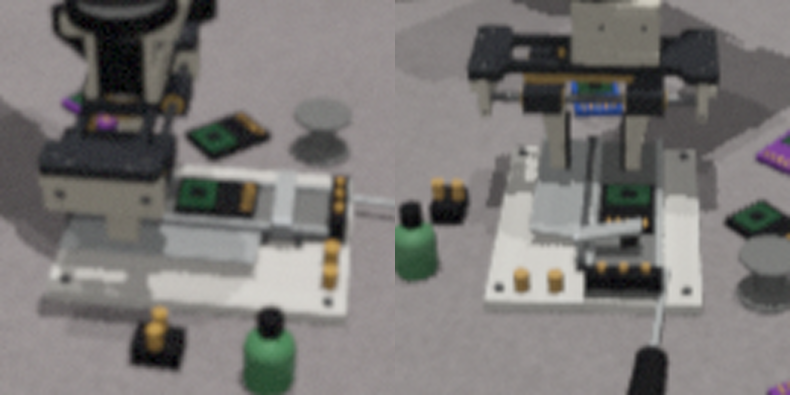

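The lever is going down and the clip arm is rising (scene panel, about (610,230)). The left finger is in the channel behind the carrier. I'm pressing the last few mm.

{"op": "step_arm", "data": {"motion": [[0.042, 0, 0, 0.002, 0], [0.042, 0, 0, 0.0035, 0], [0.042, 0, 0, 0.0035, 0]]}}

```text
time_s: 5.75
tcp_pos: [0.5336, 0.0752, 0.042]
eef_rot: [180.0, 0.0, -19.0]
contact_force: [-0.5, -3.4, 6.0]
gripper_width: 0.0416
```

```bash
python3 look.py l2
```

```text
{'time_s': 5.75, 'tcp_pos': [0.5336, 0.0752, 0.042], 'eef_rot': [179.9737, 0.0057, -19.0073], 'contact_force': [-0.5128, -3.4121, 5.9886], 'gripper_width': 0.0416}
```

View pics/l2.png

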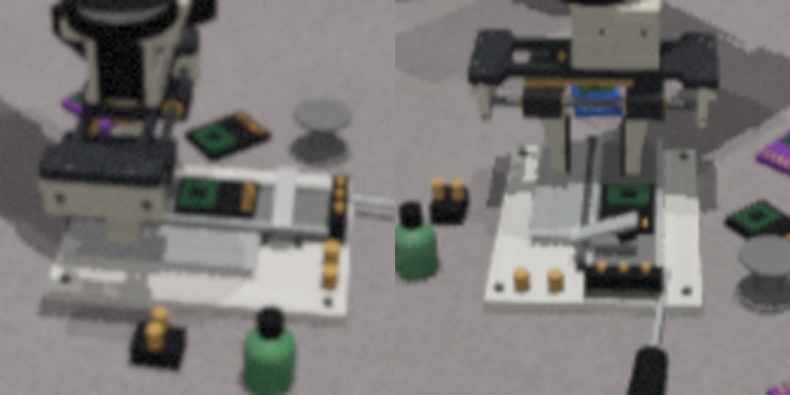

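The lever is fully down and the clip is raised clear. Now I'm sliding forward.

{"op": "step_arm", "data": {"motion": [[0.042, 0.004, 0, 0, 0], [0.042, 0.008, 0, 0, 0], [0.042, 0.012, 0, 0, 0], [0.042, 0.016, 0, 0, 0], [0.042, 0.02, 0, 0, 0]]}}

```text
time_s: 6.48
tcp_pos: [0.5516, 0.0692, 0.0418]
eef_rot: [180.0, 0.1, -19.0]
contact_force: [-6.5, 1.9, 6.6]
gripper_width: 0.0422
```

{"op": "step_arm", "data": {"motion": [[0.042, 0.002, 0, 0, 0], [0.042, 0.004, 0, 0, 0], [0.042, 0.006, 0, 0, 0], [0.042, 0.008, 0, 0, 0], [0.042, 0.01, 0, 0, 0]]}}

```text
time_s: 7.1
tcp_pos: [0.5606, 0.0659, 0.0417]
eef_rot: [180.0, 0.1, -19.0]
contact_force: [-6.0, 2.3, 8.3]
gripper_width: 0.0419
```

```bash
python3 look.py l3
```

```text
{'time_s': 7.1, 'tcp_pos': [0.5606, 0.0659, 0.0417], 'eef_rot': [179.9589, 0.1303, -19.0456], 'contact_force': [-5.9797, 2.2758, 8.3266], 'gripper_width': 0.0419}
```

View pics/l3.png

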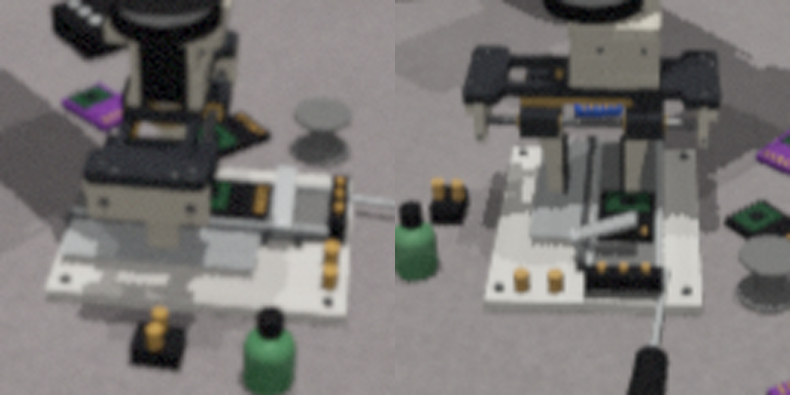

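The finger is at the carrier's rear and its front edge has moved from column 257 to 268 (side panel). I keep pushing.

{"op": "step_arm", "data": {"motion": [[0.042, 0.003, 0, 0, 0], [0.042, 0.006, 0, 0, 0], [0.042, 0.009, 0, 0, 0], [0.042, 0.012, 0, 0, 0], [0.042, 0.015, 0, 0, 0]]}}

```text
time_s: 7.82
tcp_pos: [0.5748, 0.061, 0.0417]
eef_rot: [180.0, 0.1, -19.0]
contact_force: [-5.6, 1.9, 8.0]
gripper_width: 0.0418
```

```bash
python3 look.py l4
```

```text
{'time_s': 7.825, 'tcp_pos': [0.5748, 0.061, 0.0417], 'eef_rot': [179.9587, 0.1363, -19.0493], 'contact_force': [-5.649, 1.9162, 8.0292], 'gripper_width': 0.0418}
```

View pics/l4.png

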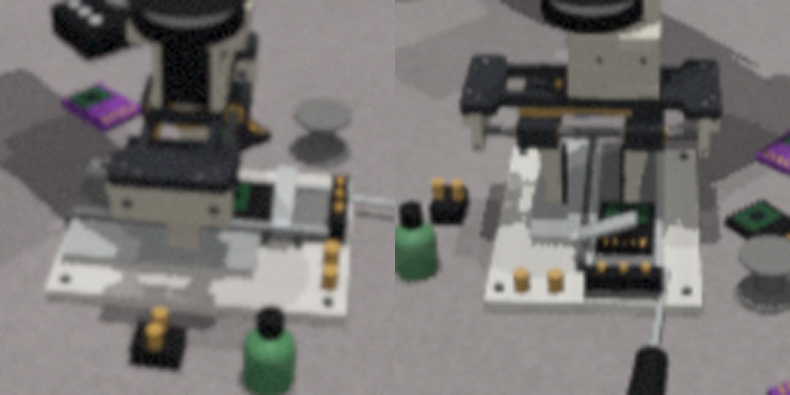

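The contacts have passed under the raised clip (scene panel (625,243)), with steady force. About 30 mm remain.

{"op": "step_arm", "data": {"motion": [[0.042, 0.004, 0, 0, 0], [0.042, 0.008, 0, 0, 0], [0.042, 0.012, 0, 0, 0], [0.042, 0.016, 0, 0, 0], [0.042, 0.02, 0, 0, 0]]}}

```text
time_s: 8.55
tcp_pos: [0.5937, 0.0546, 0.0417]
eef_rot: [180.0, 0.1, -19.0]
contact_force: [-5.9, 2.3, 8.1]
gripper_width: 0.0419
```

{"op": "step_arm", "data": {"motion": [[0.042, 0.0015, 0, 0, 0], [0.042, 0.003, 0, 0, 0], [0.042, 0.0045, 0, 0, 0], [0.042, 0.006, 0, 0, 0], [0.042, 0.006, 0, 0, 0]]}}

```text
time_s: 9.18
tcp_pos: [0.5995, 0.0526, 0.0417]
eef_rot: [180.0, 0.1, -19.0]
contact_force: [-5.2, 1.6, 6.7]
gripper_width: 0.0418
```

```bash
python3 look.py l5
```

```text
{'time_s': 9.175, 'tcp_pos': [0.5995, 0.0526, 0.0417], 'eef_rot': [179.961, 0.1289, -19.0414], 'contact_force': [-5.232, 1.6461, 6.715], 'gripper_width': 0.0418}
```

View pics/l5.png

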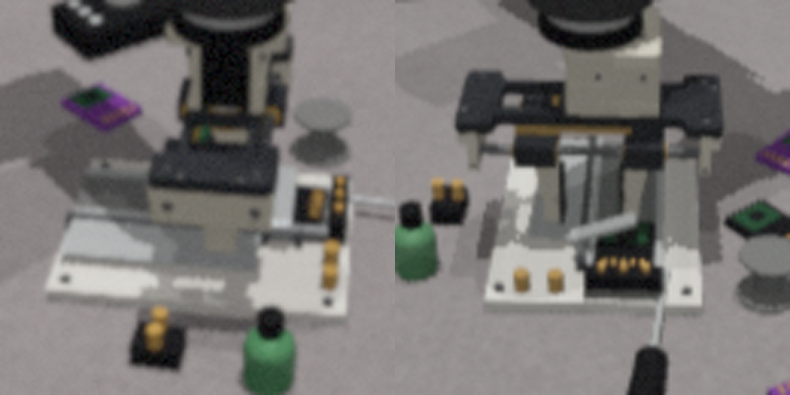

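Nearly home (contacts at (316,203), stop at (338,200)). I'll go forward in small steps until the force rises.

{"op": "step_arm", "data": {"motion": [[0.042, 0.001, 0, 0, 0], [0.042, 0.002, 0, 0, 0], [0.042, 0.003, 0, 0, 0], [0.042, 0.003, 0, 0, 0]]}}

```text
time_s: 9.78
tcp_pos: [0.6022, 0.0517, 0.0418]
eef_rot: [180.0, 0.1, -19.0]
contact_force: [-4.8, 2.4, 7.7]
gripper_width: 0.0421
```

{"op": "step_arm", "data": {"motion": [[0.042, 0.001, 0, 0, 0], [0.042, 0.002, 0, 0, 0], [0.042, 0.002, 0, 0, 0]]}}

```text
time_s: 10.15
tcp_pos: [0.6028, 0.0513, 0.0417]
eef_rot: [179.9, 0.3, -19.0]
contact_force: [-12.0, 5.7, 11.4]
gripper_width: 0.0417
```

{"op": "step_arm", "data": {"motion": [[0.042, 0.0015, 0, 0, 0], [0.042, 0.0015, 0, 0, 0]]}}

```text
time_s: 10.4
tcp_pos: [0.603, 0.051, 0.0416]
eef_rot: [179.9, 0.4, -19.0]
contact_force: [-15.8, 8.0, 15.8]
gripper_width: 0.0414
```

```bash
python3 look.py l6
```

```text
{'time_s': 10.4, 'tcp_pos': [0.603, 0.051, 0.0416], 'eef_rot': [179.8892, 0.3559, -19.0331], 'contact_force': [-15.8336, 7.9733, 15.7961], 'gripper_width': 0.0414}
```

View pics/l6.png

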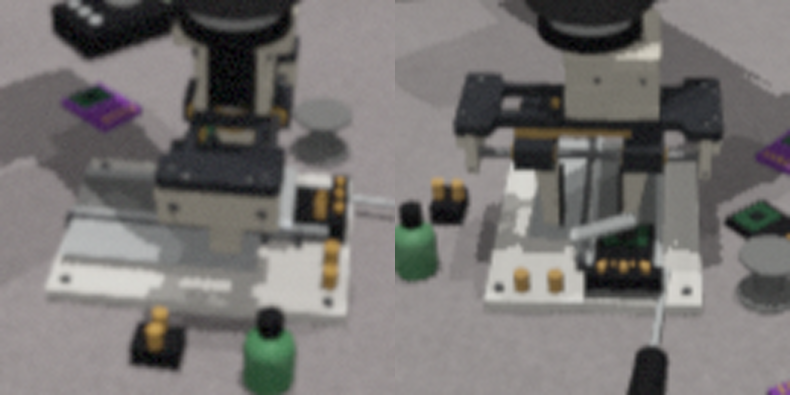

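The carrier stalls hard against the stop: I commanded 3.5 mm, it moved under 1 mm, and the force rose to about 18 N. I back off along the channel with the lever still held, then lift.

{"op": "step_arm", "data": {"motion": [[0.042, -0.003, 0, 0, 0], [0.042, -0.006, 0, 0, 0], [0.042, -0.01, 0, 0, 0], [0.042, -0.01, 0, 0, 0]]}}

```text
time_s: 11.0
tcp_pos: [0.5989, 0.0542, 0.0428]
eef_rot: [-179.9, -0.1, -19.0]
contact_force: [3.3, -0.4, 3.9]
gripper_width: 0.0421
```

{"op": "step_arm", "data": {"motion": [[0.042, 0, 0, -0.004, 0], [0.042, 0, 0, -0.008, 0], [0.042, 0, 0, -0.013, 0], [0.042, 0, 0, -0.02, 0], [0.042, 0, 0, -0.03, 0]]}}

```text
time_s: 11.62
tcp_pos: [0.5972, 0.0534, 0.0724]
eef_rot: [180.0, 0.0, -19.0]
contact_force: [0.8, -0.2, 0.4]
gripper_width: 0.042
```

{"op": "step_arm", "data": {"motion": [[0.042, 0, 0, -0.04, 0], [0.042, -0.03, 0, -0.08, 0], [0.042, -0.06, 0, -0.11, 0], [0.042, -0.06, 0, -0.11, 0]]}}

```text
time_s: 12.12
tcp_pos: [0.5407, 0.0739, 0.1858]
eef_rot: [-179.8, -0.2, -18.9]
contact_force: [0.2, 0.0, -0.2]
gripper_width: 0.0422
```

```bash
python3 look.py l7
python3 - <<'E'
from plant import r, capture, workorder, spotter
from h import *
d=capture("wrist"); w=cloud(d)
cv2.imwrite("pics/wrist7.png",d["image"][:,:,::-1])
p=[.5947,.0826,np.radians(-19)]
c,s=np.cos(p[2]),np.sin(p[2])
for n in ["stop","carrier"]:
    for cam in ["wrist","side","scene"]:
        if cam!="wrist" and n=="stop": capture(cam)
        for x in spotter.tip_of(cam,n)[:4]:
            q=x["location"]-np.array([p[0],p[1],0]); print(cam,n,round(x["p"],2),np.round([(q[0]*c+q[1]*s)*1000,(-q[0]*s+q[1]*c)*1000,q[2]*1000],1))
E
```

```text
{'time_s': 12.125, 'tcp_pos': [0.5407, 0.0739, 0.1858], 'eef_rot': [-179.7653, -0.2305, -18.9356], 'contact_force': [0.186, 0.0091, -0.1893], 'gripper_width': 0.0422}
wrist stop 0.78 [83.2  2.9 18.8]
side stop 0.74 [87.2 -1.6 17.9]
scene stop 0.82 [85.9  2.4 19.4]
wrist carrier 0.84 [61.1 -4.6 25.9]
side carrier 0.74 [206.7 133.1   2.9]
side carrier 0.71 [  57.9 -157.     0.2]
side carrier 0.52 [57.6  2.4 20.4]
scene carrier 0.85 [199.7 129.5  -0.3]
scene carrier 0.66 [53.5 -0.3 22.7]
scene carrier 0.64 [-202.4  -36.     2. ]
scene carrier 0.54 [-110.8  146.4   -1.5]
```

View pics/l7.png

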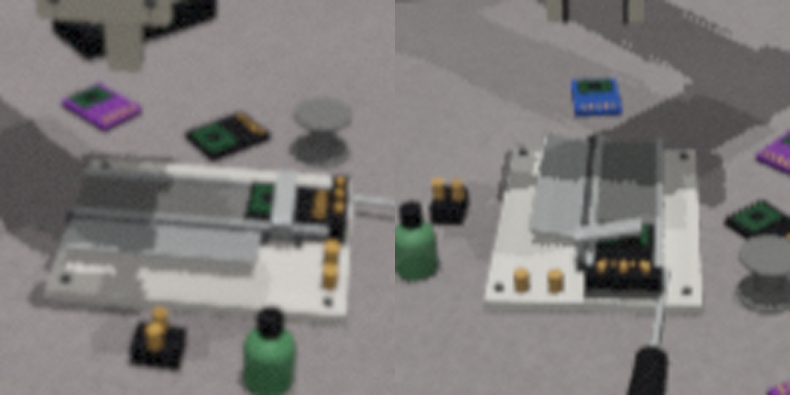

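View pics/wrist7.png

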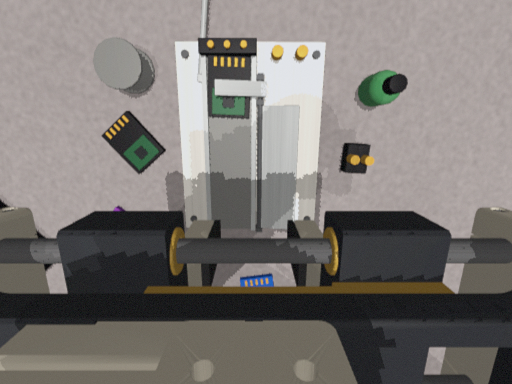

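Wrist view: the carrier is at (230,85) right up to the stop at (228,46), and the clip arm at (240,88) rests on its top. I'll measure the gap once, by the carrier's rear edge against its earlier position and by a crop.

Run:
```python
from plant import r, capture, workorder, spotter
from h import *
d=capture("wrist"); w=cloud(d)
p=[.5947,.0826,np.radians(-19)]
c,s=np.cos(p[2]),np.sin(p[2])
q=w-[p[0],p[1],0]; F=np.stack([q[...,0]*c+q[...,1]*s,-q[...,0]*s+q[...,1]*c,q[...,2]],-1)*1000
for u in (215,222,230,238,244):
    print(u,[(v,*F[v,u].round(1)[[0,2]],d["image"][v,u].tolist()) for v in list(range(50,60))])
    print('  rear',[(v,*F[v,u].round(1)[[0,2]],int(d["image"][v,u].sum())) for v in range(113,122)])
cv2.imwrite("pics/wrist8.png",cv2.resize(d["image"][30:135,165:335,::-1],None,fx=4.5,fy=4.5,interpolation=cv2.INTER_NEAREST))
```

```text
215 [(50, np.float64(89.7), np.float64(34.8), [68, 68, 67]), (51, np.float64(88.6), np.float64(36.0), [58, 59, 58]), (52, np.float64(88.1), np.float64(34.4), [37, 31, 35]), (53, np.float64(87.4), np.float64(33.3), [5, 4, 1]), (54, np.float64(87.5), np.float64(29.2), [19, 25, 20]), (55, np.float64(86.7), np.float64(28.8), [71, 61, 48]), (56, np.float64(86.0), np.float64(27.7), [162, 130, 70]), (57, np.float64(85.0), np.float64(28.2), [208, 169, 75]), (58, np.float64(83.8), np.float64(29.3), [207, 168, 70]), (59, np.float64(83.1), np.float64(28.7), [206, 168, 74])]
  rear [(113, np.float64(31.1), np.float64(28.7), 276), (114, np.float64(30.1), np.float64(29.8), 210), (115, np.float64(29.1), np.float64(28.6), 208), (116, np.float64(28.1), np.float64(29.6), 235), (117, np.float64(27.3), np.float64(21.4), 392), (118, np.float64(26.3), np.float64(20.7), 483), (119, np.float64(25.2), np.float64(22.1), 480), (120, np.float64(24.2), np.float64(20.2), 484), (121, np.float64(23.1), np.float64(20.1), 476)]
222 [(50, np.float64(90.0), np.float64(33.6), [67, 67, 68]), (51, np.float64(88.6), np.flo
[... 3233 characters left out ...]
5), np.float64(25.4), [16, 15, 19]), (56, np.float64(85.8), np.float64(28.6), [55, 51, 53]), (57, np.float64(85.1), np.float64(27.8), [81, 75, 76]), (58, np.float64(84.1), np.float64(28.3), [87, 77, 65]), (59, np.float64(83.0), np.float64(29.1), [90, 77, 57])]
  rear [(113, np.float64(31.1), np.float64(28.5), 232), (114, np.float64(30.2), np.float64(26.6), 197), (115, np.float64(29.1), np.float64(28.7), 188), (116, np.float64(28.1), np.float64(29.6), 221), (117, np.float64(27.1), np.float64(28.8), 206), (118, np.float64(26.1), np.float64(28.2), 360), (119, np.float64(25.2), np.float64(20.2), 493), (120, np.float64(24.2), np.float64(20.6), 491), (121, np.float64(23.1), np.float64(21.8), 483)]
```

View pics/wrist8.png

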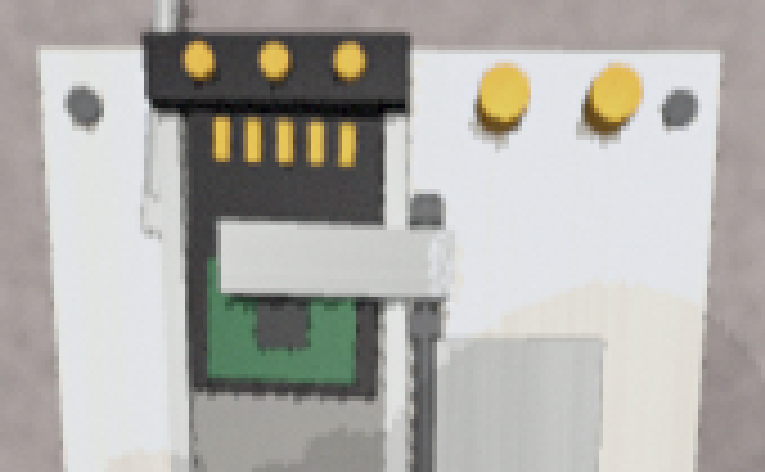

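The stop face reads x ≈ 87.3 and the carrier's rear edge ≈ 27 mm, so with its 60 mm length the front touches the stop (gap under 1 mm). It lies flat at z ≈ 28, the clip rests on it, and the gripper is clear. Handing in.

```bash
python3 -c "
from plant import workorder
print(workorder.close_job())"
```

```text
the job is handed in; nothing more can be done
None
```

The carrier is home against the end stop with the clip down on it, and the job was handed in at about 12.5 s. No verdict was reported.

I pressed the lever down with the right fingertip (about 6–8 N) and slid along it. The left fingertip pushed the carrier under the raised clip until it stalled on the stop at about 18 N. I then backed off with the lever still held, lifted clear and let the clip come down.

**Last checks:**
- **Carrier position:** In the wrist camera, the stop face reads fixture x ≈ 87.3 mm and the carrier's rear edge ≈ 27 mm. With its 60 mm length, the gap to the stop is under 1 mm. It lies flat with its top at about 28 mm, with at most a slight turn (about 0.03 rad).
- **Clip:** The arm is seen resting on the carrier. I did not measure the clip angle or the contact force directly.
- **Robot and bench:** The force on the tool is about 0 and the gripper is clear. In the pictures nothing else on the bench appears to have moved.
- **Disagreement:** The networks' estimates of the carrier's x ranged from 53.5 to 61.1 mm across the three cameras. I relied on the edge measurement and the stall instead.

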